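# Load the steriliser carrier and vent its bottle cap

### The arm

A 6-joint arm with a two-finger parallel gripper is mounted at the origin on a cart in front of the work surface, level with it; the furniture and walls round the work are solid. World frame = base frame: x ahead of the robot, y to its left, z up, the work surface at z = 0. Lengths are in m, angles in rad, forces in N, time in s.
With the tool pointing down it reaches from about 0.375 to 0.975 m from the base axis. Payload 3.8 kg.
Tool frame: the origin (TCP) lies between the finger pads, 19 mm behind the fingertips; this is the grasp point; z points along the fingers, y is the line along which they close (so a half turn about z gives the same grasp; the last joint's range is limited). The gripper opens to 85 mm and grips with 20 to 120 N. Pads are 22 mm wide; open, the fingers measure 114 mm over their backs; the gripper's body (76 mm by 85 mm) begins 54 mm behind the grasp point. The pads swing forward as they close: fully open they stand 13 mm farther back than shut.
Start: joints at [1.192, 0.264, 1.604, -0, 1.274, -0.037], TCP at [0.226, 0.636, 0.25] pointing down, gripper open.
Joint ranges: [-2.63, 2.63], [-0.94, 2.18], [0.31, 2.57], [-1.31, 4.45], [0, 2.66], [-2.55, 2.55]. Speed limits (rad/s): [2.57, 2.57, 3.14, 3.14, 3.14, 3.14].

### API

Orientations are given as a rotation vector (axis times angle).
In Python, from workcell import status, read_camera, workorder, masks_of gives the robot as it stands.
- The arm moves only by the tool drive_tool, never from a script. Its argument "rows" is a list of rows, each a list of 7 numbers: the turn, a rotation vector about the tool's x, y, z in degrees, then the shift along the tool's x, y, z in m, then the opening, from 0 (shut) to 1 (fully open). In form: [[ax, ay, az, tx, ty, tz, claw], ...]. A call has 1 to 8 rows; each row shifts and turns the commanded pose from where the row before left it, along the tool's axes as they then stand; what a row does not reach is not made up. A row lasts 1/12 s, in which the tool goes at most 41.7 mm and 7.16 degrees, less where a joint would pass 70% of its speed; a pose out of reach is approached as far as the arm can. A call is refused whole if a number of a shift passes 0.0417 or a number of a turn 7.16, either way. A call with a gripper value outside its range is refused whole. The fingers move at their own pace and stop on an object; "force" is the grip in N (left out, the last holds). Time passes only in rows, so rows that do not move let the fingers close. It gives the time, the measured TCP pose, the force, the opening and the grip force at its end, in the units of the state.
- status.read_state(): the state, without advancing time (a new reading comes with each control period).
- read_camera(name): name is "scene" or "top" or "wrist"; returns a dict with "color" (400x640x3 uint8, red, green, blue), "intrinsics" (3x3 intrinsics, pixels), "world_from_camera" (4x4, takes a point from camera to world coordinates); the wrist camera has in their place "mount" (4x4, takes a point from camera to tool coordinates, whose origin is the TCP and whose axes are the flange's). Camera axes: x right, y up, looking along -z (the intrinsics and any distortion apply to the point x, -y, -z); pixel columns grow to the right and rows downward; lengths in m; the calibration is good to about 2 mm. A picture is of the moment at which its call begins: read the wrist's pose just before it. There is no depth.
- workorder.finish_job(): hands the job in; it is judged then, once.
Trained networks look in a picture, given as the dict that the camera call returned (one of the last four; its "shot" number tells which), for a name from the list of things; names that differ only in an ending like _2 or _b are one class to them, and where a whole thing is asked for, a point or a joint stands for the part that bears it (a point fixed in the world has none). Each returns a list of dicts, best first, with "score" (0 to 1); they miss things now and then, are a little off and sometimes report something else, mostly with a low value. They report only what shows in the picture. A call takes as long as a camera call. They do not tell look-alikes from the thing itself.
- masks_of(picture, name): "mask" (400x640 bool, what is visible of it) and "bbox" ([left, top, right, bottom] in pixels, round what is visible of it).
The state is a dict: "time": time; "q": joint angles; "joint_vel": joint speeds; "joint_torque": joint torques, N m; "tool_pos": TCP position; "tcp_rot": TCP orientation; "wrist_force": force on the tool from outside, world axes, zero at the start; "torque": the same for the moment, N m; "width": opening from 0.0 (shut) to 1.0 (fully open); "grip_force": force on a finger pad.
Only numpy, scipy, OpenCV 4.12 (cv2) and the standard library are available. Lean on these libraries where they do the work, as an engineer would, in place of code of your own. Each camera call takes 0.05 s, during which the arm holds its last target. There are 200 camera calls.

### The job

Make the steriliser carrier ready: first lay the loose pipette flat in the empty bay, its thin tip pointing the same way as that of the pipette already lying there (away from the bottle), and let go of it. Then screw the bottle's cap clockwise all the way down until it bottoms out, and back it off a quarter turn so that the bottle can vent. Finish while still gripping the cap, the fingers round it, so that it stays at that quarter turn; leave the timer, the beaker and the roll of tape where they are.

Things in the scene. Friction and masses are not known exactly. Their poses are not given: they have to be found in the camera images.
- carrier: fixed flat metal plate, 170 mm (its x) by 325 mm (its y), 6 mm thick; origin at its underside, z up. On it: a bottle at the +y end, and side by side at the -y end two bays along y, 84 mm apart: the far one (+x side) already holds a pipette whose tip points to -y, the near one (-x side, nearer the robot) is empty
- bay (a point): centre of the empty bay's floor, at [-42, -40, 6] mm in the carrier's frame, with its axes. The bay is 44 mm wide (x) and 220 mm long (y), with fences 9 mm high and 3 mm thick at its ends and sides; the side fences are missing over the middle 126 mm, to leave room for fingers
- pipette: the loose white pipette lying on the bench, 32 x 208 x 26 mm, about 85 g. Origin on its underside, z up, its +y points to the tip. The thick part spans y = -90 to +16 mm, x = -16 to +8 mm, 26 mm high; grip it there. Thin tip end: y = +14 to +104 mm, 5 to 21 mm above the underside. Centre of mass near x = -4, y = -20 mm. It lies right in the bay when its yaw is the carrier's plus pi
- pipette_mid (a point): middle of the loose pipette's length and width, on its underside, at [-4, 7, 0] mm in its frame; comes over bay when it is laid
- pipette_tip (a point): the loose pipette's tip end, at [-4, 104, 13] mm in its frame
- screw_cap: round black ribbed cap of the brown bottle, 43 mm across, 26 mm high, axis vertical; origin at the centre of its underside. When home the underside is 86 mm above the bench; it rises 4 mm a turn as it unscrews. The bottle's shoulder beside it, 64 mm across, lies 10 mm or more below the underside. This frame rises but does not turn (see cap_turn). The bottle is fixed in the carrier
- cap_mid (a point): point on the cap's axis, 16 mm above its underside and 10 mm below its top: a good TCP height for gripping the cap from above
- cap_turn (a joint): turn of the cap in rad: 0 = screwed fully home (hard stop), growing as it unscrews, anticlockwise from above; starts between 1.8 and 2.9. About 0.08 N m of friction: it stays where it is left; 30 N of grip turns it. A raised radial rib on its top points to the carrier's -x (over a bead on the bottle's shoulder) when home, and turns with it
- beaker: bystander: glass beaker, 52 x 52 x 70 mm, origin at the underside
- timer: bystander: bench timer, 58 x 64 x 18 mm, origin at the underside
- tape_roll: bystander: roll of tape lying flat, 77 mm across, 18 mm high, origin at the underside
Not all that is in view belongs to the job. There is more than one size of the pipette; the job needs the larger.

How it is judged:
On the way, in this order (a step that is already met when the one before it is completed fails the run):
1. the loose pipette lies flat in the empty bay, tip away from the bottle, released (horizontal distance between pipette_mid and bay below 0.02 m and angle between the y axis of pipette and the y axis of carrier, either way round below 0.15 rad and y of pipette_tip in the frame of carrier below -0.1 m and z of pipette_mid in the frame of bay below 0.006 m and angle between pipette's own z axis and vertical below 0.2 rad and contact force between pipette and the fingers below 0.05 N and linear speed of pipette below 0.02 m/s), for 0.2 s.
2. the cap is screwed fully home (value of joint cap_turn below 0.1 rad), for 0.1 s.
3. the cap is backed off a quarter turn and held (value of joint cap_turn between 1.22 and 1.92 rad and velocity of joint cap_turn between -0.1 and 0.1 rad/s and contact force between the fingers and screw_cap above 3 N and horizontal distance between the grasp point and cap_mid below 0.012 m), for 0.2 s.
At the end, for the whole second after the job is handed in: Cap a quarter turn (1.57 +- 0.35 rad) off its stop, at rest, fingers round it (TCP within 12 mm of its axis) pressing with over 3 N; pipette at rest, untouched and flat in the bay: middle within 20 mm of the bay's centre, within 0.15 rad of its line, tip away from the bottle (all of step 1 and all of step 3); the arm keeps its last pose, push and grip.
It fails at once if the timer is pushed away (more than 30 mm) (distance of timer from where it was at the start of the episode above 0.03 m).
It fails at once if the beaker is pushed away (more than 30 mm) (distance of beaker from where it was at the start of the episode above 0.03 m).
It fails at once if the roll of tape is pushed away (more than 30 mm) (distance of tape_roll from where it was at the start of the episode above 0.03 m).
It also fails if it takes over 54 s, if anything falls off the work surface, if the arm or the gripper's body presses on something with over 40 N, if the wrist force passes 120 N, or if a joint passes its speed limit or range.

## Working session

There is one attempt and no reset: what is moved stays moved. The work goes in short steps, Python scripts to look and compute and a tool call to move; the robot and the scene stay as the last step left them, time stands still between calls to the robot, and variables do not carry over. Pictures are saved under pics/ and viewed, at most 12 in all, crops included, and the job is handed in when it is done.

Besides the shell and the picture viewer there is one more tool, called after "Call:" in YAML: its name, and indented under it one key for each argument. drive_tool: Moves the arm, as the interface text tells. Its arguments: {"type":"object","properties":{"rows":{"type":"array"},"force":{"type":"number"}},"required":["rows"]}

```bash
mkdir -p pics; ls; cat > h.py <<'E'
import numpy as np, cv2, pickle
from workcell import status, read_camera, workorder, masks_of
from scipy.spatial.transform import Rotation as R
def T_of(pic, st=None):
    if 'world_from_camera' in pic: return np.array(pic['world_from_camera'])
    T=np.eye(4);T[:3,:3]=R.from_rotvec(st['tcp_rot']).as_matrix();T[:3,3]=st['tool_pos']
    return T@np.array(pic['mount'])
def ray(pic,T,uv):
    K=np.array(pic['intrinsics']);d=np.linalg.inv(K)@[uv[0],uv[1],1.]
    d=T[:3,:3]@[d[0],-d[1],-d[2]];return T[:3,3],d/np.linalg.norm(d)
def at_z(pic,T,uv,z):
    o,d=ray(pic,T,uv);return o+d*(z-o[2])/d[2]
def tri(rays):
    A=sum(np.eye(3)-np.outer(d,d) for o,d in rays);b=sum((np.eye(3)-np.outer(d,d))@o for o,d in rays)
    return np.linalg.solve(A,b)
def proj(pic,T,p):
    c=np.linalg.inv(T)@np.append(p,1);K=np.array(pic['intrinsics']);v=K@[c[0],-c[1],-c[2]];return v[:2]/v[2]
def save(pic,name):cv2.imwrite('pics/'+name,pic['color'][:,:,::-1])
def cen(m):
    M=cv2.moments(m.astype(np.uint8),True);return np.array([M['m10'],M['m01']])/M['m00']
E
python3 - <<'E'
from h import *
np.set_printoptions(precision=4,suppress=True)
st=status.read_state();print(st)
for c in ['scene','top','wrist']:
    p=read_camera(c);save(p,c+'0.png');print(c,p.keys(),p['intrinsics']);T=T_of(p,st);print(T)
    for n in ['carrier','pipette','screw_cap','beaker','timer','tape_roll']:
        for d in masks_of(p,n):
            uv=cen(d['mask']);print(n,round(d['score'],2),d['bbox'],uv,at_z(p,T,uv,0)[:2])
a=[cv2.imread(f'pics/{c}0.png') for c in ['scene','top','wrist']]
E
```

```text
pics
{'time': 0.0, 'q': array([ 1.1921,  0.2648,  1.6054, -0.    ,  1.2737, -0.0369]), 'joint_vel': array([-0.0016,  0.0005, -0.0012, -0.0007, -0.0003,  0.0012]), 'joint_torque': array([  0.0015, -51.513 , -36.7314,   0.    ,   0.013 ,  -0.    ]), 'tool_pos': array([0.226 , 0.6353, 0.2486]), 'tcp_rot': array([-0.5342, -3.0954,  0.0035]), 'wrist_force': array([-0.3199,  0.1836,  0.2246]), 'torque': array([-0.0319,  0.0408,  0.0242]), 'grip_force': 0.0, 'width': 0.997016083490637}
scene dict_keys(['color', 'intrinsics', 'world_from_camera', 'shot']) [[424.1227   0.     313.8138]
 [  0.     424.1227 205.7503]
 [  0.       0.       1.    ]]
[[ 0.6946  0.566  -0.4442  0.1595]
 [-0.7193  0.5329 -0.4458 -0.2253]
 [-0.0156  0.6291  0.7772  0.7929]
 [ 0.      0.      0.      1.    ]]
carrier 0.76 [317.0, 234.5, 494.4, 387.8] [406.9655 306.3111] [ 0.5539 -0.0877]
pipette 0.96 [198.7, 181.9, 255.0, 232.1] [220.5332 201.4889] [0.4664 0.4042]
pipette 0.74 [350.1, 229.4, 371.6, 254.9] [359.0833 240.9956] [0.6091 0.0844]
pipette 0.65 [175.9, 242.1, 232.1, 261.8] [200.1268 250.3349] [0.347  0.3251]

[... 1139 characters left out ...]
0865] [0.7596 0.1662]
timer 0.59 [206.3, 160.3, 235.1, 185.4] [220.7024 173.0139] [0.6635 0.4058]
tape_roll 0.85 [253.4, 148.1, 281.6, 179.3] [269.682  160.2176] [0.7007 0.2703]
wrist dict_keys(['color', 'intrinsics', 'mount', 'shot']) [[326.6415   0.     320.4412]
 [  0.     326.6415 200.6713]
 [  0.       0.       1.    ]]
[[ 0.3351 -0.9022 -0.2715  0.1567]
 [ 0.9422  0.3204  0.0982  0.6614]
 [-0.0016 -0.2887  0.9574  0.3723]
 [ 0.      0.      0.      1.    ]]
carrier 0.37 [145.1, 364.0, 256.6, 398.8] [239.7445 368.635 ] [0.4572 0.4331]
pipette 0.63 [124.6, 300.8, 156.6, 323.6] [137.8394 310.3504] [0.3243 0.3441]
pipette 0.5 [143.2, 362.8, 256.8, 398.4] [240.5389 368.3533] [0.4571 0.4344]
```

View pics/top0.png

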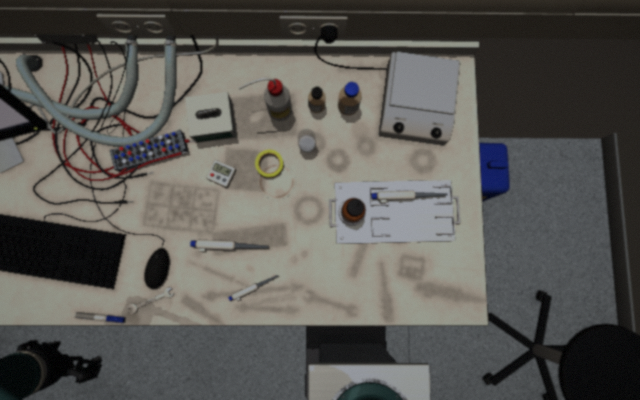

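View pics/scene0.png

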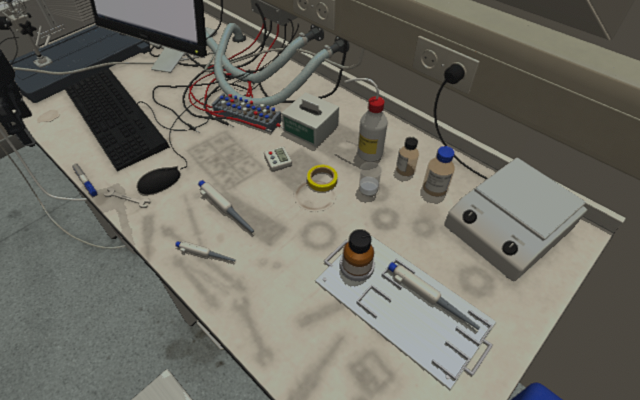

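The candidates for the pipette are:
- the large loose one: top (221,245), scene (220,201)
- the small loose one: top (246,290), scene (200,250)
- the one already in the far bay: top (410,196)
- the marker pen: top (100,317)

I choose the large loose one. Its tip already points to -y, and the bottle is at the carrier's +y end. Next I measure it and check it in one crop.

```bash
cat >> h.py <<'E'
def ends(m):
    pts=np.argwhere(m)[:,::-1].astype(float);c=pts.mean(0);v=np.linalg.svd(pts-c,full_matrices=False)[2][0]
    s=(pts-c)@v;a,b=c+v*s.min(),c+v*s.max();return (a,b) if a[0]<b[0] else (b,a)
E
python3 - <<'E'
from h import *
np.set_printoptions(precision=4,suppress=True)
P={c:read_camera(c) for c in ['scene','top']}
def best(c,n,near):
    return min((d for d in masks_of(P[c],n)),key=lambda d:np.linalg.norm(cen(d['mask'])-near))
for n,a,b in [('big',(220,201),(221,245)),('small',(200,250),(246,290))]:
    E={c:ends(best(c,'pipette',u)['mask']) for c,u in [('scene',a),('top',b)]}
    L=[tri([ray(P[c],T_of(P[c]),E[c][i]) for c in P]) for i in (0,1)];print(n,L,np.linalg.norm(L[0]-L[1]),E)
m={c:best(c,'screw_cap',u)['mask'] for c,u in [('scene',(359,241)),('top',(355,207))]}
print('cap',tri([ray(P[c],T_of(P[c]),cen(m[c])) for c in P]))
d=best('top','carrier',(393,211))['mask'];r=cv2.minAreaRect(np.argwhere(d)[:,::-1].astype(np.float32));T=T_of(P['top'])
print([at_z(P['top'],T,u,.006)[:2] for u in cv2.boxPoints(r)],at_z(P['top'],T,r[0],.006),r)
s=P['scene']['color'][160:280,160:300];t=P['top']['color'][170:310,180:480]
s=cv2.resize(s,None,fx=2.5,fy=2.5,interpolation=3);t=cv2.resize(t,None,fx=2.6,fy=2.6,interpolation=3)
o=np.zeros((s.shape[0]+t.shape[0],800,3),np.uint8);o[:s.shape[0],:s.shape[1]]=s;o[s.shape[0]:,:t.shape[1]]=t
o=cv2.resize(o,(700,int(o.shape[0]*700/800)))
cv2.imwrite('pics/crop1.png',o[:600,:,::-1])
E
```

```text
big [array([0.4628, 0.4781, 0.0198]), array([0.4605, 0.2756, 0.0055])] 0.20306548344991798 {'scene': (array([198.3949, 181.5669]), array([252.824 , 231.1931])), 'top': (array([189.944 , 244.1709]), array([266.0223, 246.1344]))}
small [array([0.3185, 0.3735, 0.0109]), array([0.3806, 0.247 , 0.0099])] 0.1409254584841571 {'scene': (array([174.6961, 243.0965]), array([233.1914, 259.3094])), 'top': (array([228.0664, 299.1377]), array([276.009 , 276.0186]))}
cap [0.5534 0.0439 0.102 ]
[array([0.6402, 0.1029]), array([ 0.6473, -0.2567]), array([ 0.4739, -0.2518]), array([0.4677, 0.1007])] [ 0.5564 -0.0758  0.006 ] ((394.51605224609375, 211.60845947265625), (62.38475799560547, 129.0589141845703), 89.16968536376953)
```

View pics/crop1.png

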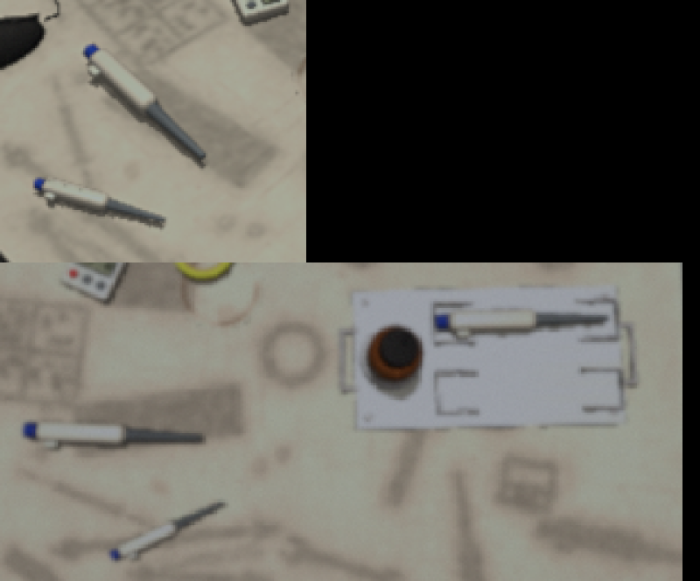

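The crop confirms the choice. The big pipette measures 203 mm against 141 mm for the small one, and its blue end is at +y with the tip at -y. The near bay, top crop (530,390), is empty. I move the wrist camera over the pipette.

Call:
drive_tool:
  rows:
    - [0, 0, 7, -0.0362, -0.0169, 0, 1]
    - [0, 0, 7, -0.038, -0.0124, 0, 1]
    - [0, 0, 7, -0.0393, -0.0076, 0, 1]
    - [0, 0, 7, -0.0399, -0.0028, 0, 1]
    - [0, 0, 7, -0.04, 0.0021, 0, 1]
    - [0, 0, 7, -0.0394, 0.007, 0, 1]
    - [0, 0, 7, -0.0382, 0.0117, 0, 1]
    - [0, 0, 7, -0.0365, 0.0163, 0, 1]
  force: 40

```text
time: 2.17
tool_pos: [0.4553, 0.4099, 0.2503]
tcp_rot: [1.932, 2.477, 0.001]
wrist_force: [0.3, -0.1, -0.2]
width: 0.998
grip_force: 0.0
```

Call:
drive_tool:
  rows:
    - [0, 0, 7, 0, 0.005, 0, 1]
    - [0, 0, 7, 0, 0, 0, 1]
    - [0, 0, 0, 0, 0, 0, 1]

```text
time: 2.42
tool_pos: [0.46, 0.4118, 0.2501]
tcp_rot: [-2.219, -2.224, -0.0]
wrist_force: [-0.1, 0.7, -0.2]
width: 1.001
grip_force: 0.0
```

```bash
cat > w.py <<'E'
import sys
from h import *
np.set_printoptions(precision=4,suppress=True)
tag=sys.argv[1];names=sys.argv[2:]
st=status.read_state();p=read_camera('wrist');T=T_of(p,st);save(p,tag+'.png')
yaw=lambda r:np.degrees(np.arctan2(*R.from_rotvec(r).as_matrix()[1::-1,1]))
print(st['time'],st['tool_pos'],'yaw',yaw(st['tcp_rot']),'width',st['width'])
out={'p':p,'T':T,'m':{}}
for n in names:
    L=masks_of(p,n);out['m'][n]=[d['mask'] for d in L]
    for d in L:
        print(n,round(d['score'],2),d['bbox'],cen(d['mask']),'z0.013',[at_z(p,T,u,.013)[:2] for u in ends(d['mask'])])
pickle.dump(out,open(tag+'.pkl','wb'))
E
python3 w.py w1 pipette
```

```text
2.4167 [0.46   0.4118 0.2501] yaw 0.11384481685494317 width 1.0012070464384186
pipette 0.87 [197.9, 203.2, 259.3, 300.9] [224.0655 242.9939] z0.013 [array([0.3204, 0.373 ]), array([0.3827, 0.2477])]
pipette 0.82 [306.4, 109.5, 338.4, 285.8] [322.3201 181.5769] z0.013 [array([0.4579, 0.2691]), array([0.4647, 0.4789])]
```

View pics/w1.png

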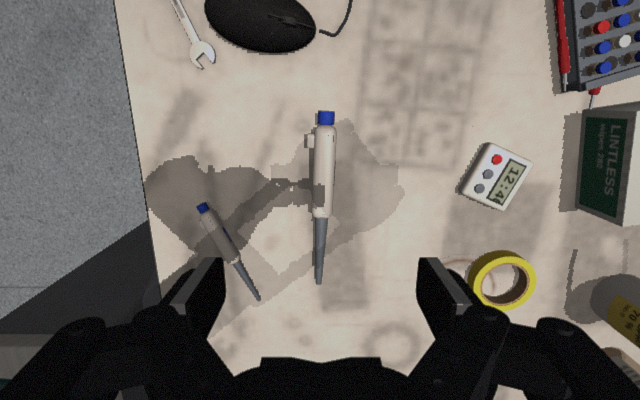

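The wrist picture shows the big pipette vertical, with the blue end at (325,117), the body's lower end at (321,215) and the tip at (319,283). It is clear of the timer (495,175) and the tape (502,280). I descend for the second view.

Call:
drive_tool:
  rows:
    - [0, 0, 2, -0.008, 0.001, 0.04, 1]
    - [0, 0, 0, -0.008, 0.001, 0.04, 1]
    - [0, 0, 0, 0, 0, 0.03, 1]
    - [0, 0, 0, 0, 0, 0, 1]

```text
time: 2.85
tool_pos: [0.4558, 0.3933, 0.1323]
tcp_rot: [-2.247, -2.194, 0.022]
wrist_force: [-1.3, 0.2, -1.6]
width: 1.002
grip_force: 0.0
```

```bash
python3 w.py w2 pipette; python3 - <<'E'
from h import *
np.set_printoptions(precision=4,suppress=True)
V=[pickle.load(open(f'w{i}.pkl','rb')) for i in (1,2)]
big=[]
for v in V:
    m=min(v['m']['pipette'],key=lambda m:abs(cen(m)[0]-322));big.append(m);h=cv2.cvtColor(v['p']['color'],cv2.COLOR_RGB2HSV)
    B=(h[...,0]>105)&(h[...,0]<130)&(h[...,1]>150)&(cv2.dilate(m.astype(np.uint8),np.ones((5,5)))>0)
    v['blue']=cen(B);ys=np.where(m.any(1))[0]
    rows=[(y,np.mean(np.where(m[y])[0])) for y in ys];v['tip']=np.array([np.mean(np.where(m[ys[-4]])[0]),ys[-1]])
    print('blue',v['blue'],'tip',v['tip'],[ (y,np.where(m[y])[0][[0,-1]]) for y in ys[::12]])
for k in ['blue','tip']:
    print(k,tri([ray(v['p'],v['T'],v[k]) for v in V]),[at_z(v['p'],v['T'],v[k],.013) for v in V])
# body sides midline at z=.018 in each row
for v,m in zip(V,big):
    ys=np.where(m.any(1))[0]
    for f in (.12,.3,.4,.5,.55): 
        y=int(ys[0]+f*(ys[-1]-ys[0]));x=np.where(m[y])[0]
        print(f,at_z(v['p'],v['T'],(x[0],y),.013)[:2],at_z(v['p'],v['T'],(x[-1],y),.013)[:2])
E
```

```text
2.85 [0.4558 0.3933 0.1323] yaw -1.3728458191162485 width 1.00183791757701
pipette 0.6 [302.8, 84.3, 351.1, 335.6] [330.2663 186.8874] z0.013 [array([0.4581, 0.2685]), array([0.4645, 0.4791])]
blue [325.6755 117.7394] tip [318.5 284. ] [(np.int64(110), array([328, 331])), (np.int64(122), array([318, 334])), (np.int64(134), array([308, 336])), (np.int64(146), array([307, 335])), (np.int64(158), array([313, 334])), (np.int64(170), array([313, 334])), (np.int64(182), array([312, 333])), (np.int64(194), array([312, 332])), (np.int64(206), array([312, 332])), (np.int64(218), array([315, 328])), (np.int64(230), array([315, 326])), (np.int64(242), array([315, 325])), (np.int64(254), array([315, 323])), (np.int64(266), array([315, 322])), (np.int64(278), array([316, 321]))]
blue [333.4307  96.2035] tip [327. 335.] [(np.int64(84), array([327, 332])), (np.int64(96), array([321, 346])), (np.int64(108), array([323, 344])), (np.int64(120), array([310, 349])), (np.int64(132), array([305, 349])), (np.int64(144), array([315, 348])), (np.int64(156), array([316, 348])), (np.int64(168), array([316, 348
[... 325 characters left out ...]
)), (np.int64(288), array([322, 335])), (np.int64(300), array([322, 333])), (np.int64(312), array([323, 332])), (np.int64(324), array([323, 331]))]
blue [0.4654 0.4709 0.0173] [array([0.4655, 0.4707, 0.013 ]), array([0.4655, 0.471 , 0.013 ])]
tip [0.4576 0.2709 0.0158] [array([0.4578, 0.2692, 0.013 ]), array([0.4573, 0.2685, 0.013 ])]
0.12 [0.454  0.4578] [0.4756 0.4579]
0.3 [0.4517 0.4229] [0.4762 0.4229]
0.4 [0.4516 0.4035] [0.4753 0.4035]
0.5 [0.4503 0.3823] [0.4733 0.3823]
0.55 [0.4503 0.3726] [0.4734 0.3727]
0.12 [0.4542 0.4591] [0.4765 0.4585]
0.3 [0.4526 0.4265] [0.4758 0.426 ]
0.4 [0.4506 0.4073] [0.475  0.4068]
0.5 [0.45   0.3871] [0.4743 0.3867]
0.55 [0.4497 0.3763] [0.4735 0.3758]
```

Call:
drive_tool:
  rows:
    - [0, 0, 0.5, 0, 0, 0, 1]
    - [0, 0, 0, 0, 0, 0, 1]
    - [0, 0, 0, 0, 0, 0, 1]

```text
time: 3.2
tool_pos: [0.4623, 0.3983, 0.1431]
tcp_rot: [2.26, 2.181, 0.008]
wrist_force: [0.1, 1.1, 0.0]
width: 1.0
grip_force: 0.0
```

```bash
cat > s.py <<'E'
import sys
from h import *
np.set_printoptions(precision=4,suppress=True)
st=status.read_state();M=R.from_rotvec(st['tcp_rot']).as_matrix()
print(st['time'],st['tool_pos'],'yaw',np.degrees(np.arctan2(M[1,1],M[0,1])),'z',M[:,2],'w',st['width'],st['grip_force'],'F',st['wrist_force'],st['torque'],'q',st['q'])
if len(sys.argv)>3: print('tool shift',M.T@(np.array(sys.argv[1:4],float)-st['tool_pos']))
E
python3 s.py 0.4625 0.395 0.025
```

```text
3.2 [0.4623 0.3983 0.1431] yaw -2.030984224377523 z [ 0.0041  0.0032 -1.    ] w 0.9996338381642658 0.0 F [0.1321 1.0532 0.0408] [ 0.0153  0.0487 -0.0073] q [0.6703 0.2267 1.856  0.     1.0536 0.7057]
tool shift [-0.0037 -0.0002  0.1181]
```

Call:
drive_tool:
  rows:
    - [0, 0, 0, -0.003, 0, 0.03, 1]
    - [0, 0, 0, 0, 0, 0.03, 1]
    - [0, 0, 0, 0, 0, 0.025, 1]
    - [0, 0, 0, 0, 0, 0.018, 1]
    - [0, 0, 0, 0, 0, 0.012, 1]
    - [0, 0, 0, 0, 0, 0, 1]
    - [0, 0, 0, 0, 0, 0, 1]

```text
time: 3.78
tool_pos: [0.4612, 0.3941, 0.0256]
tcp_rot: [2.261, 2.181, 0.001]
wrist_force: [0.8, 0.7, -0.3]
width: 0.997
grip_force: 0.0
```

```bash
python3 s.py 0.4625 0.395 0.025
```

```text
3.7833 [0.4612 0.3941 0.0256] yaw -2.071923731338299 z [ 0.0005  0.0004 -1.    ] w 0.9972144494353258 0.0 F [ 0.7738  0.7315 -0.3421] [-0.0205 -0.0237 -0.0009] q [0.666  0.3639 1.9298 0.     0.8473 0.7022]
tool shift [0.001  0.0013 0.0006]
```

Call:
drive_tool:
  rows:
    - [0, 0, 0, 0, 0.001, 0, 0.2]
    - [0, 0, 0, 0, 0, 0, 0.1]
    - [0, 0, 0, 0, 0, 0, 0.1]
    - [0, 0, 0, 0, 0, 0, 0.1]
    - [0, 0, 0, 0, 0, 0, 0.1]
    - [0, 0, 0, 0, 0, 0, 0.1]
    - [0, 0, 0, 0, 0, 0, 0.1]
    - [0, 0, 0, 0, 0, 0, 0.1]
  force: 40

```text
time: 4.45
tool_pos: [0.4623, 0.3941, 0.0259]
tcp_rot: [2.261, 2.181, 0.002]
wrist_force: [-0.2, 0.4, 5.7]
width: 0.267
grip_force: 40.1
```

Call:
drive_tool:
  rows:
    - [0, 0, 0, 0, 0, -0.01, 0.1]
    - [0, 0, 0, 0, 0, -0.025, 0.1]
    - [0, 0, 0, 0, 0, -0.04, 0.1]
    - [0, 0, 0, -0.01, 0, -0.04, 0.1]
    - [0, 0, 0, -0.02, 0.005, -0.035, 0.1]
    - [0, 0, 0, -0.025, 0.008, -0.03, 0.1]
    - [0, 0, 0, -0.03, 0.01, -0.025, 0.1]
    - [0, 0, 0, -0.035, 0.01, -0.015, 0.1]

```text
time: 5.12
tool_pos: [0.4914, 0.2728, 0.2492]
tcp_rot: [2.258, 2.182, 0.008]
wrist_force: [1.2, 0.1, -1.0]
width: 0.266
grip_force: 39.4
```

Call:
drive_tool:
  rows:
    - [0, 0, 0, -0.035, 0.012, 0, 0.1]
    - [0, 0, 0, -0.035, 0.012, 0, 0.1]
    - [0, 0, 0, -0.035, 0.012, 0, 0.1]
    - [0, 0, 0, -0.035, 0.012, 0, 0.1]
    - [0, 0, 0, -0.035, 0.012, 0, 0.1]
    - [0, 0, 0, -0.035, 0.012, 0, 0.1]
    - [0, 0, 0, -0.035, 0.012, 0, 0.1]
    - [0, 0, 0, -0.03, 0.01, 0, 0.1]

```text
time: 5.78
tool_pos: [0.5741, -0.0081, 0.2449]
tcp_rot: [-2.262, -2.18, 0.001]
wrist_force: [0.5, 0.2, -1.2]
width: 0.264
grip_force: 39.4
```

Call:
drive_tool:
  rows:
    - [0, 0, 0, -0.015, 0.005, 0, 0.1]
    - [0, 0, 0, 0, 0, 0, 0.1]
    - [0, 0, 0, 0, 0, 0, 0.1]
    - [0, 0, 0, 0, 0, 0, 0.1]

```text
time: 6.12
tool_pos: [0.5781, -0.0203, 0.2447]
tcp_rot: [-2.261, -2.18, 0.0]
wrist_force: [-0.1, 0.4, -1.4]
width: 0.268
grip_force: 39.4
```

```bash
python3 s.py; python3 w.py w3 carrier pipette screw_cap
```

```text
6.1167 [ 0.5781 -0.0203  0.2447] yaw -2.0940937961312134 z [-0.0011  0.0007 -1.    ] w 0.2682373208504927 39.42481292411685 F [-0.1365  0.356  -1.3552] [-0.0425 -0.0586  0.0463] q [-0.0786  0.0867  1.8205  0.0007  1.2356 -0.0422]
6.1167 [ 0.5781 -0.0203  0.2447] yaw -2.0940937961312134 width 0.2682373208504927
carrier 0.65 [212.4, 49.7, 374.7, 344.6] [287.2263 155.2423] z0.013 [array([ 0.5139, -0.2453]), array([0.5546, 0.1079])]
pipette 0.97 [272.7, 77.1, 351.0, 363.0] [318.9853 211.6616] z0.013 [array([0.5777, 0.0804]), array([ 0.5697, -0.2755])]
screw_cap 0.73 [258.9, 86.9, 308.2, 142.4] [278.8094 113.8973] z0.013 [array([0.5229, 0.0167]), array([0.5488, 0.0705])]
```

View pics/w3.png

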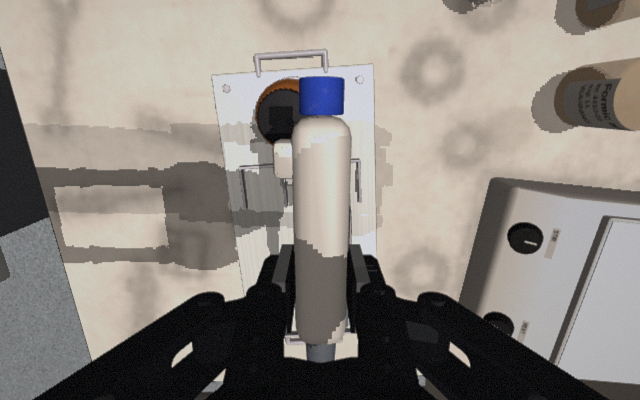

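Wrist view: the plate's +y corners are at (213,75) and (373,65), the near bay's end-fence corner is at (240,166), and the held pipette sits straight in the fingers. I fit the carrier's pose and overlay it.

```bash
cat > c.py <<'E'
from h import *
from scipy.optimize import least_squares
np.set_printoptions(precision=4,suppress=True)
v=pickle.load(open('w3.pkl','rb'));p,T=v['p'],v['T'];t=read_camera('top');Tt=T_of(t)
def C(x,q): c,s=np.cos(x[2]),np.sin(x[2]);return np.array([x[0]+c*q[0]-s*q[1],x[1]+s*q[0]+c*q[1],q[2]])
obs=[(p,T,(213,75),(-.085,.1625,.006)),(p,T,(373,65),(.085,.1625,.006)),(p,T,(240,166),(-.067,.073,.015))]
for w,uv in [(0,(334,182)),(1,(452,181)),(2,(455,240)),(3,(336,243))]:
    obs.append((t,Tt,uv,[(.085,.1625,.006),(.085,-.1625,.006),(-.085,-.1625,.006),(-.085,.1625,.006)][w]))
f=lambda x:np.concatenate([at_z(P,M,u,q[2])[:2]-C(x,q)[:2] for P,M,u,q in obs])
r=least_squares(f,[.556,-.076,0],loss='soft_l1',f_scale=.003);x=r.x
print('carrier',x,np.degrees(x[2]),'res mm',f(x).reshape(-1,2)*1e3)
for sub in (obs[:3],obs[3:]):
    g=lambda x:np.concatenate([at_z(P,M,u,q[2])[:2]-C(x,q)[:2] for P,M,u,q in sub]);print(least_squares(g,x).x)
print('bay',C(x,(-.042,-.04,.006)));np.save('carrier.npy',x)
def draw(P,M,box,s):
    im=P['color'][box[1]:box[3],box[0]:box[2],::-1];im=cv2.resize(im,None,fx=s,fy=s,interpolation=3)
    def poly(L,col):
        q=np.array([(proj(P,M,C(x,a))-box[:2]+.5)*s for a in L]);cv2.polylines(im,[np.int32(np.round(q))],True,col,1)
    poly([(-.085,-.1625,.006),(.085,-.1625,.006),(.085,.1625,.006),(-.085,.1625,.006)],(0,0,255))
    for bx in (-.042,.042):
        for e in (.110,.113): poly([(bx+a*.022,-.04+b*e,.015) for a,b in ((-1,-1),(1,-1),(1,1),(-1,1))],(0,200,0))
    return im
a=draw(p,T,(195,40,395,300),2.2);b=draw(t,Tt,(325,170,465,255),2.5)
o=np.zeros((572,800,3),np.uint8);o[:a.shape[0],:a.shape[1]]=a;o[:b.shape[0],440:440+b.shape[1]]=b
cv2.imwrite('pics/ov1.png',o)
E
python3 c.py
```

```text
carrier [ 0.5576 -0.0757  0.0233] 1.3373562120360252 res mm [[ 1.0422  0.9568]
 [-2.9009  0.5538]
 [ 1.0479 -4.7621]
 [-0.3914  1.8006]
 [-3.499  -1.9912]
 [ 2.4752  0.4364]
 [ 0.9068  0.7916]]
[ 0.5593 -0.0764  0.038 ]
[ 0.5575 -0.0754  0.0206]
bay [ 0.5166 -0.1166  0.006 ]
```

View pics/ov1.png

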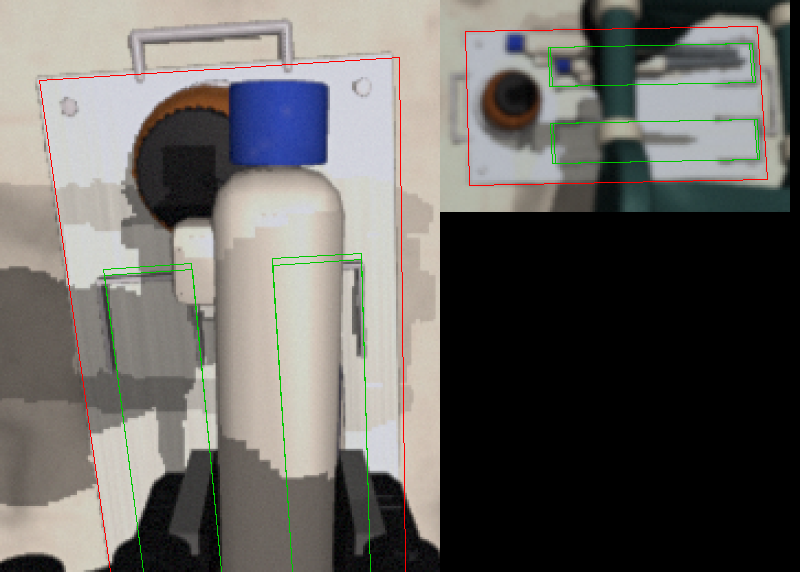

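```bash
cat > ov2.py <<'E'
from h import *
x=np.load('carrier.npy');t=read_camera('top');Tt=T_of(t)
t['color']=cv2.imread('pics/top0.png')[:,:,::-1]
src=open('c.py').read();ns={'x':x,'np':np,'cv2':cv2,'proj':proj}
exec(src[src.index('def C'):src.index('obs=')],ns);exec(src[src.index('def draw'):src.index('a=draw')],ns)
a=ns['draw'](t,Tt,(325,172,465,252),5.6)
b=cv2.resize(t['color'][172:252,325:465,::-1],None,fx=1.6,fy=1.6)
o=np.vstack([a,np.zeros((130,a.shape[1],3),np.uint8)]);o[450:450+b.shape[0],:b.shape[1]]=b
cv2.imwrite('pics/ov2.png',o)
E
python3 ov2.py
```

```text
(no output)
```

View pics/ov2.png

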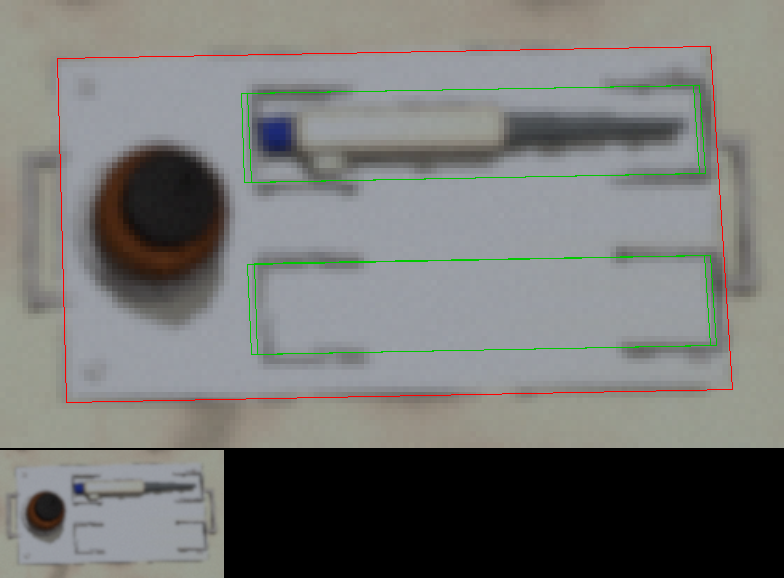

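The fence line sits about 3 mm further to -y than the plate fit says: the green box in the overlay ends at x=251, the real fence at x=260. I take the bay as (0.5165, -0.120) with yaw 1.35°. I move over it, then go down.

Call:
drive_tool:
  rows:
    - [0, 0, -3.5, -0.028, -0.02, 0, 0.1]
    - [0, 0, 0, -0.028, -0.02, 0, 0.1]
    - [0, 0, 0, -0.022, -0.019, 0, 0.1]
    - [0, 0, 0, 0, 0, 0.02, 0.1]
    - [0, 0, 0, 0, 0, 0.035, 0.1]
    - [0, 0, 0, 0, 0, 0.035, 0.1]
    - [0, 0, 0, 0, 0, 0.025, 0.1]
    - [0, 0, 0, 0, 0, 0.01, 0.1]

```text
time: 7.08
tool_pos: [0.5168, -0.098, 0.1158]
tcp_rot: [-2.189, -2.245, 0.006]
wrist_force: [-0.8, 1.0, -1.3]
width: 0.267
grip_force: 39.5
```

Call:
drive_tool:
  rows:
    - [0, 0, 0, 0, 0, 0, 0.1]
    - [0, 0, 0, 0, 0, 0, 0.1]
    - [0, 0, 0, 0, 0, 0, 0.1]

```text
time: 7.33
tool_pos: [0.5218, -0.0993, 0.1221]
tcp_rot: [2.191, 2.247, 0.003]
wrist_force: [0.5, 0.6, -0.7]
width: 0.274
grip_force: 39.5
```

```bash
python3 s.py 0.518 -0.0994 0.033; python3 w.py w4 pipette
```

```text
7.3333 [ 0.5218 -0.0993  0.1221] yaw 1.4426979164980347 z [ 0.0035 -0.0008 -1.    ] w 0.274267247373838 39.49711569584906 F [ 0.5436  0.6002 -0.7411] [-0.0481 -0.009  -0.0161] q [-0.2349  0.1084  2.0387 -0.      0.9909 -0.2601]
tool shift [ 0.0001 -0.0041  0.0891]
7.3333 [ 0.5218 -0.0993  0.1221] yaw 1.4426979164980347 width 0.274267247373838
pipette 0.75 [272.6, 74.7, 356.1, 361.8] [319.1715 211.8473] z0.013 [array([ 0.5176, -0.0078]), array([ 0.5265, -0.2412])]
```

View pics/w4.png

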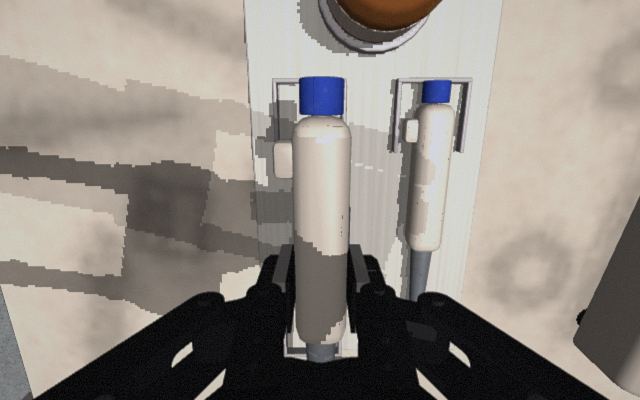

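Clear view. The near bay's end-fence corner is at (273,79), the far bay's at (394,79) and (472,82), and the neighbour pipette has its blue end against the +y fence. I measure these fences.

```bash
python3 - <<'E'
from h import *
np.set_printoptions(precision=4,suppress=True)
v=pickle.load(open('w4.pkl','rb'));p,T=v['p'],v['T']
for n,u,z in [('near outerL',(273,79),.015),('near outerR',(347,79),.015),('far L',(393,79),.015),('far R',(473,82),.015),('near L fence low',(275,130),.015),('far R low',(466,150),.015),('far pip blue top',(436,82),.019),('held blue top L',(299,78),.113),('held blue top R',(344,78),.113),('held body tail',(322,115),.105)]:
    print(n,at_z(p,T,u,z))
g=cv2.cvtColor(p['color'],cv2.COLOR_RGB2GRAY).astype(int)
print(g[70:92,285]);print(g[70:92,460]);print(g[110,262:296]);print(g[110,388:408]);print(g[110,455:482]);print(g[360:352:-1,322],g[110,340:356])
E
```

```text
near outerL [ 0.4884 -0.0107  0.015 ]
near outerR [ 0.5375 -0.0094  0.015 ]
far L [ 0.568  -0.0086  0.015 ]
far R [ 0.6215 -0.0091  0.015 ]
near L fence low [ 0.4893 -0.0438  0.015 ]
far R low [ 0.6238 -0.0543  0.015 ]
far pip blue top [ 0.5955 -0.01    0.019 ]
held blue top L [ 0.5115 -0.0159  0.113 ]
held blue top R [ 0.5287 -0.0155  0.113 ]
held body tail [ 0.5207 -0.0296  0.105 ]
[210 213 214 214 211 210 213 209 171 186 191 173 117  92 132 200 211 212
 212 212 210 213]
[212 209 212 209 212 212 211 179 174 190 189 160  88  88 167 201 149 131
 132 130 131 130]
[216 211 211 212 213 215 207 135 125 125 124  99 106 115 106  65  58 101
 129 129 130 129 125 127 129 129 132 133 137 131 130 132 130 125]
[215 212 207 133 120  88  56  59 119 179 192 188 187 212 211 209 212 214
 215 207]
[214 203 128 135 190  98  53  49  48  69 143 201 188 179 213 212 212 212
 214 213 212 209 209 210 214 212 211]
[ 97  94  99 101  96  98  97  97] [ 57  50  45  91 201 186 138 210 216 210 210 208 211 209 214 213]
```

Call:
drive_tool:
  rows:
    - [0, 0, 0, -0.002, -0.004, 0.02, 0.1]
    - [0, 0, 0, 0, 0, 0.025, 0.1]
    - [0, 0, 0, 0, 0, 0.02, 0.1]
    - [0, 0, 0, 0, 0, 0.008, 0.1]
    - [0, 0, 0, 0, 0, 0, 0.1]
    - [0, 0, 0, 0, 0, 0, 0.1]
    - [0, 0, 0, 0, 0, 0, 0.1]

```text
time: 8.02
tool_pos: [0.5177, -0.1016, 0.0488]
tcp_rot: [2.192, 2.247, 0.002]
wrist_force: [0.3, -0.3, -0.2]
width: 0.267
grip_force: 39.5
```

```bash
python3 s.py 0.5175 -0.1012 0.033
```

```text
8.0167 [ 0.5177 -0.1016  0.0488] yaw 1.420198359102705 z [ 0.0031 -0.0008 -1.    ] w 0.2670479682269855 39.502550857141614 F [ 0.2718 -0.2639 -0.1948] [-0.0172 -0.0126 -0.0312] q [-0.241   0.2012  2.0926 -0.      0.8446 -0.2658]
tool shift [ 0.0004 -0.0002  0.0158]
```

Call:
drive_tool:
  rows:
    - [0, 0, 0, 0, 0, 0.008, 0.1]
    - [0, 0, 0, 0, 0, 0.005, 0.1]
    - [0, 0, 0, 0, 0, 0.003, 0.1]
    - [0, 0, 0, 0, 0, 0, 0.1]
    - [0, 0, 0, 0, 0, 0, 0.1]

```text
time: 8.43
tool_pos: [0.5164, -0.1013, 0.0319]
tcp_rot: [2.194, 2.249, 0.0]
wrist_force: [-1.3, 1.5, 6.5]
width: 0.265
grip_force: 40.4
```

Call:
drive_tool:
  rows:
    - [0, 0, 0, 0, 0, 0, 0.35]
    - [0, 0, 0, 0, 0, 0, 0.45]
    - [0, 0, 0, 0, 0, 0, 0.5]
    - [0, 0, 0, 0, 0, 0, 0.5]
    - [0, 0, 0, 0, 0, 0, 0.5]

```text
time: 8.85
tool_pos: [0.5159, -0.1012, 0.0308]
tcp_rot: [-2.194, -2.249, 0.0]
wrist_force: [-0.2, -0.6, 0.4]
width: 0.497
grip_force: 0.0
```

Call:
drive_tool:
  rows:
    - [0, 0, 0, 0, 0, -0.008, 0.5]
    - [0, 0, 0, 0, 0, -0.015, 0.5]
    - [0, 0, 0, 0, 0, -0.03, 0.5]
    - [0, 0, 0, 0, 0, -0.035, 0.5]
    - [0, 0, 0, 0, 0, -0.035, 0.5]
    - [0, 0, 0, 0, 0, -0.035, 0.6]
    - [0, 0, 0, 0, 0, -0.02, 0.8]
    - [0, 0, 0, 0, 0, 0, 1]

```text
time: 9.52
tool_pos: [0.5198, -0.1021, 0.2162]
tcp_rot: [2.187, 2.241, 0.009]
wrist_force: [0.1, 0.1, 0.3]
width: 0.864
grip_force: 0.0
```

```bash
python3 s.py; python3 w.py w5 pipette screw_cap
```

```text
9.5167 [ 0.5198 -0.1021  0.2162] yaw 1.4186181058439948 z [ 0.0114 -0.0028 -0.9999] w 0.8644415028449223 0.0 F [0.1419 0.145  0.3495] [-0.0184 -0.0303 -0.0447] q [-0.241   0.0058  1.959   0.      1.1651 -0.2657]
9.5167 [ 0.5198 -0.1021  0.2162] yaw 1.4186181058439948 width 0.8644415028449223
pipette 0.9 [293.2, 89.6, 328.6, 286.5] [314.3247 170.9887] z0.013 [array([ 0.5131, -0.0169]), array([ 0.52  , -0.2291])]
screw_cap 0.74 [343.2, 0.0, 411.4, 27.4] [373.8821  11.2132] z0.013 [array([0.538 , 0.0489]), array([0.5974, 0.0531])]
screw_cap 0.4 [265.9, 0.0, 450.8, 302.7] [356.4419 134.5418] z0.013 [array([ 0.558 , -0.2477]), array([0.5555, 0.0626])]
```

View pics/w5.png

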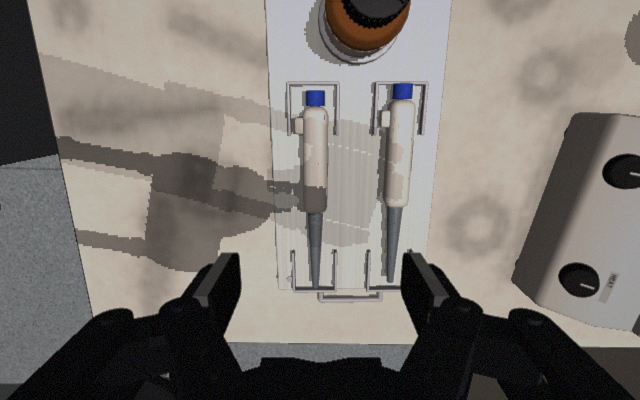

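The pipette lies in the near bay: blue end at (315,97) inside the upper fence, tip at (316,288) at the lower end fence, pointing away from the bottle. Next the cap: I turn to about 95° so the last joint has room, and move over it.

Call:
drive_tool:
  rows:
    - [0, 0, -7.1, 0.018, 0.0043, -0.005, 1]
    - [0, 0, -7.1, 0.0173, 0.0065, -0.005, 1]
    - [0, 0, -7.1, 0.0164, 0.0085, -0.005, 1]
    - [0, 0, -7.1, 0.0152, 0.0105, -0.005, 1]
    - [0, 0, -7.1, 0.0136, 0.0125, -0.005, 1]
    - [0, 0, -7.1, 0.012, 0.014, -0.005, 1]
    - [0, 0, -7.1, 0.0102, 0.0154, -0.005, 1]
    - [0, 0, -7.1, 0.008, 0.0166, 0, 1]

```text
time: 10.33
tool_pos: [0.5469, 0.044, 0.2425]
tcp_rot: [-0.85, -3.022, 0.001]
wrist_force: [-0.0, 0.5, -0.8]
width: 1.001
grip_force: 0.0
```

Call:
drive_tool:
  rows:
    - [0, 0, -7.1, 0, 0, 0, 1]
    - [0, 0, -7.1, 0, 0, 0, 1]
    - [0, 0, -7.1, 0, 0, 0, 1]
    - [0, 0, -7.1, 0, 0, 0, 1]
    - [0, 0, -7.1, 0, 0, 0, 1]
    - [0, 0, 0, 0, 0, 0, 1]
    - [0, 0, 0, 0, 0, 0, 1]

```text
time: 10.92
tool_pos: [0.5465, 0.0431, 0.2419]
tcp_rot: [0.096, -3.136, 0.0]
wrist_force: [-0.2, -0.1, -0.2]
width: 0.998
grip_force: 0.0
```

```bash
python3 s.py; python3 w.py w6 screw_cap; python3 - <<'E'
from h import *
np.set_printoptions(precision=4,suppress=True)
v=pickle.load(open('w5.pkl','rb'));p,T=v['p'],v['T']
for n,u,z in [('tip',(316,289),.019),('tail',(315,90),.022),('fence +y inner',(313,86),.015),('fence -y',(315,288),.015)]:print(n,at_z(p,T,u,z))
P={c:read_camera(c) for c in ('top','scene')}
for c in P:
    for d in masks_of(P[c],'pipette'):
        a,b=ends(d['mask']);print(c,d['score'],[at_z(P[c],T_of(P[c]),u,.019)[:2] for u in (a,b)])
E
```

```text
10.9167 [0.5465 0.0431 0.2419] yaw 93.52099965829528 z [-0.0038 -0.0001 -1.    ] w 0.9983895441600201 0.0 F [-0.2293 -0.075  -0.1905] [-0.0274  0.0376 -0.0433] q [ 0.0333  0.0321  1.8834 -0.      1.2299 -1.599 ]
10.9167 [0.5465 0.0431 0.2419] yaw 93.52099965829528 width 0.9983895441600201
screw_cap 0.8 [292.6, 174.7, 348.2, 230.5] [319.3511 201.9335] z0.013 [array([0.5477, 0.0408]), array([0.6129, 0.05  ])]
tip [ 0.5201 -0.2279  0.019 ]
tail [ 0.5148 -0.0172  0.022 ]
fence +y inner [ 0.5128 -0.0134  0.015 ]
fence -y [ 0.519  -0.2291  0.015 ]
top 0.67 [array([0.3218, 0.3689]), array([0.3833, 0.2431])]
top 0.66 [array([ 0.5167, -0.0221]), array([ 0.5216, -0.2045])]
scene 0.92 [array([ 0.5135, -0.0142]), array([ 0.5187, -0.2226])]
scene 0.57 [array([0.3157, 0.368 ]), array([0.3774, 0.2415])]
```

```bash
python3 - <<'E'
from h import *
np.set_printoptions(precision=4,suppress=True)
v=pickle.load(open('w6.pkl','rb'));p,T=v['p'],v['T']
for z in (.10,.105,.1135):print(at_z(p,T,(320.4,202.6),z))
a=cv2.resize(p['color'][150:260,260:380,::-1],None,fx=4,fy=4,interpolation=3);cv2.imwrite('pics/cap1.png',a)
E
```

```text
[0.5541 0.0448 0.1   ]
[0.5526 0.0447 0.105 ]
[0.55   0.0446 0.1135]
```

View pics/cap1.png

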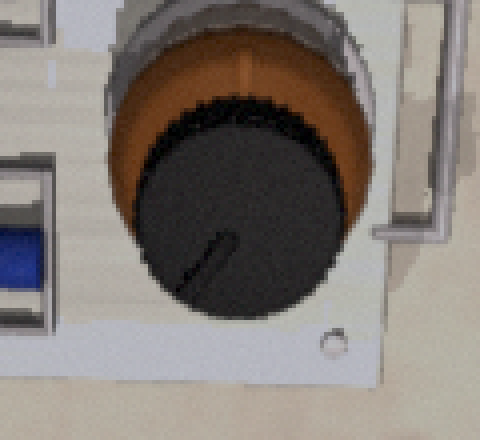

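Call:
drive_tool:
  rows:
    - [0, 0, 0, 0, 0, 0.03, 1]
    - [0, 0, 0, 0, 0, 0.025, 1]
    - [0, 0, 0, 0, 0, 0, 1]
    - [0, 0, 0, 0, 0, 0, 1]
    - [0, 0, 0, 0, 0, 0, 1]

```text
time: 11.63
tool_pos: [0.5483, 0.0431, 0.1901]
tcp_rot: [-0.101, 3.139, -0.0]
wrist_force: [-0.2, 0.1, 0.5]
width: 1.001
grip_force: 0.0
```

```bash
python3 w.py w7 screw_cap; python3 - <<'E'
from h import *
np.set_printoptions(precision=4,suppress=True)
r=[]
for t in ('w6','w7'):
    v=pickle.load(open(t+'.pkl','rb'));p,T=v['p'],v['T'];m=v['m']['screw_cap'][0]
    cs,_=cv2.findContours(m.astype(np.uint8),0,1);e=cv2.fitEllipse(max(cs,key=len));print(t,e,cen(m),at_z(p,T,e[0],.107));r.append(ray(p,T,e[0]))
    P=[at_z(p,T,u,.1135)[:2] for u in max(cs,key=len)[:,0]]; c,R_=cv2.minEnclosingCircle(np.array(P,np.float32));print('topcircle',c,R_)
print(tri(r))
E
```

```text
11.6333 [0.5483 0.0431 0.1901] yaw 93.69975426374238 width 1.0007456643932948
screw_cap 0.59 [287.6, 185.2, 354.5, 255.2] [319.4915 220.1943] z0.013 [array([0.551 , 0.0426]), array([0.622 , 0.0495])]
screw_cap 0.36 [17.1, 116.8, 258.5, 154.9] [158.6084 139.027 ] z0.013 [array([ 0.5204, -0.2328]), array([ 0.5139, -0.0166])]
w6 ((319.36859130859375, 201.92889404296875), (53.77763366699219, 56.21173095703125), 175.8447723388672) [319.3511 201.9335] [0.5515 0.0438 0.107 ]
topcircle (0.550062358379364, 0.0433710440993309) 0.02390049770474434
w7 ((319.5137634277344, 220.21815490722656), (64.13430786132812, 68.05787658691406), 177.78500366210938) [319.4915 220.1943] [0.5509 0.0439 0.107 ]
topcircle (0.5492694973945618, 0.043145570904016495) 0.02400846593081951
[0.554  0.044  0.0987]
```

The rib points lower-left at (185,290) while the bead is at the top, (240,60), so cap_turn is about 2.45 rad. The cap's centre is about (0.553, 0.044), with its top at about 0.113. I go down to z 0.1035 and grip.

Call:
drive_tool:
  rows:
    - [0, 0, 0, -0.005, 0.0006, 0.025, 1]
    - [0, 0, 0, 0, 0, 0.025, 1]
    - [0, 0, 0, 0, 0, 0.02, 1]
    - [0, 0, 0, 0, 0, 0.012, 1]
    - [0, 0, 0, 0, 0, 0.004, 1]
    - [0, 0, 0, 0, 0, 0, 1]
    - [0, 0, 0, 0, 0, 0, 1]

```text
time: 12.32
tool_pos: [0.5536, 0.0441, 0.1043]
tcp_rot: [-0.102, 3.138, 0.0]
wrist_force: [1.6, -0.6, 0.3]
width: 1.004
grip_force: 0.0
```

```bash
python3 s.py 0.553 0.044 0.1035
```

```text
12.3167 [0.5536 0.0441 0.1043] yaw 93.71554090109579 z [ 0.002   0.0001 -1.    ] w 1.0035837965740468 0.0 F [ 1.5834 -0.6075  0.2768] [-0.0038  0.0123  0.013 ] q [ 0.0346  0.1746  2.0002 -0.      0.9648 -1.601 ]
tool shift [ 0.0006 -0.      0.0008]
```

Call:
drive_tool:
  rows:
    - [0, 0, 0, 0, 0, 0, 0.6]
    - [0, 0, 0, 0, 0, 0, 0.4]
    - [0, 0, 0, 0, 0, 0, 0.3]
    - [0, 0, 0, 0, 0, 0, 0.3]
    - [0, 0, 0, 0, 0, 0, 0.3]
    - [0, 0, 0, 0, 0, 0, 0.3]
  force: 40

```text
time: 12.82
tool_pos: [0.5534, 0.0428, 0.1046]
tcp_rot: [-0.102, 3.138, -0.003]
wrist_force: [-1.4, -4.6, 4.0]
width: 0.487
grip_force: 40.0
```

```bash
python3 s.py 0.553 0.044 0.1035
```

```text
12.8167 [0.5534 0.0428 0.1046] yaw 93.7359858516978 z [ 0.0019 -0.0021 -1.    ] w 0.4874526546135844 40.00701901037246 F [-1.384  -4.5853  4.0368] [-0.7187  0.2718 -0.0439] q [ 0.0336  0.1739  2.0005 -0.0026  0.9654 -1.6009]
tool shift [0.0003 0.0012 0.0011]
```

Call:
drive_tool:
  rows:
    - [0, 0, 3, 0, -0.0013, 0, 0.3]
    - [0, 0, 7, 0, 0, 0.0001, 0.3]
    - [0, 0, 7, 0, 0, 0.0001, 0.3]
    - [0, 0, 7, 0, 0, 0.0001, 0.3]
    - [0, 0, 7, 0, 0, 0.0001, 0.3]
    - [0, 0, 7, 0, 0, 0.0001, 0.3]
    - [0, 0, 7, 0, 0, 0.0001, 0.3]
    - [0, 0, 7, 0, 0, 0.0001, 0.3]

```text
time: 13.48
tool_pos: [0.5533, 0.0424, 0.1039]
tcp_rot: [1.292, 2.862, -0.0]
wrist_force: [-2.3, -1.7, 6.9]
width: 0.489
grip_force: 40.2
```

```bash
python3 s.py 0.553 0.044 0.1035
```

```text
13.4833 [0.5533 0.0424 0.1039] yaw 41.40111117751268 z [ 0.0014 -0.0008 -1.    ] w 0.48948345614659716 40.15879215323366 F [-2.2836 -1.7473  6.8764] [-0.307   0.4184  0.1519] q [ 0.032   0.1746  2.001  -0.001   0.9646 -0.69  ]
tool shift [0.0014 0.0009 0.0004]
```

Call:
drive_tool:
  rows:
    - [0, 0, 7, 0, 0, 0.0001, 0.3]
    - [0, 0, 7, 0, 0, 0.0001, 0.3]
    - [0, 0, 7, 0, 0, 0.0001, 0.3]
    - [0, 0, 7, 0, 0, 0.0001, 0.3]
    - [0, 0, 7, 0, 0, 0.0001, 0.3]
    - [0, 0, 7, 0, 0, 0.0001, 0.3]
    - [0, 0, 7, 0, 0, 0, 0.3]
    - [0, 0, 7, 0, 0, 0, 0.3]

```text
time: 14.15
tool_pos: [0.5528, 0.0422, 0.1033]
tcp_rot: [2.485, 1.921, -0.0]
wrist_force: [-3.5, -1.7, 7.0]
width: 0.487
grip_force: 40.2
```

```bash
python3 s.py 0.553 0.044 0.1035
```

```text
14.15 [0.5528 0.0422 0.1033] yaw -14.598909298317169 z [ 0.0005 -0.001  -1.    ] w 0.48721369499828826 40.233228992437944 F [-3.5404 -1.7105  6.9976] [-0.3701  0.5417  0.1172] q [ 0.0319  0.1751  2.0017 -0.0012  0.9643  0.2874]
tool shift [ 0.0018 -0.0003 -0.0002]
```

Call:
drive_tool:
  rows:
    - [0, 0, 5, 0, 0, 0, 0.3]
    - [0, 0, 5, 0, 0, 0, 0.3]
    - [0, 0, 5, 0, 0, 0, 0.3]
    - [0, 0, 4, 0, 0, 0, 0.3]
    - [0, 0, 4, 0, 0, 0, 0.3]
    - [0, 0, 0, 0, 0, 0, 0.3]

```text
time: 14.65
tool_pos: [0.5527, 0.0423, 0.103]
tcp_rot: [2.816, 1.391, -0.0]
wrist_force: [-3.1, -1.7, 7.3]
width: 0.485
grip_force: 40.3
```

```bash
python3 s.py
```

```text
14.65 [0.5527 0.0423 0.103 ] yaw -37.43839418911444 z [ 0.0001 -0.0008 -1.    ] w 0.48548702581719855 40.27777319191955 F [-3.0717 -1.7397  7.3218] [-0.2753  0.5471 -0.09  ] q [ 0.032   0.1754  2.002  -0.0009  0.9642  0.6859]
```

Call:
drive_tool:
  rows:
    - [0, 0, 3, 0, 0, 0, 0.3]
    - [0, 0, 3, 0, 0, 0, 0.3]
    - [0, 0, 0, 0, 0, 0, 0.3]

```text
time: 14.9
tool_pos: [0.5526, 0.0423, 0.103]
tcp_rot: [2.885, 1.242, -0.0]
wrist_force: [-3.3, -1.4, 5.7]
width: 0.489
grip_force: 40.3
```

```bash
python3 s.py
```

```text
14.9 [0.5526 0.0423 0.103 ] yaw -43.398054084618856 z [-0.     -0.0007 -1.    ] w 0.48888884268770116 40.25607910123654 F [-3.3234 -1.4161  5.7461] [-0.3113  0.511  -0.0979] q [ 0.032   0.1754  2.0021 -0.0009  0.9642  0.7899]
```

Call:
drive_tool:
  rows:
    - [0, 0, 3, 0, 0, 0, 0.3]
    - [0, 0, 3, 0, 0, 0, 0.3]
    - [0, 0, 0, 0, 0, 0, 0.3]

```text
time: 15.15
tool_pos: [0.5526, 0.0424, 0.1029]
tcp_rot: [2.946, 1.09, -0.0]
wrist_force: [-3.7, -1.0, 6.3]
width: 0.487
grip_force: 40.2
```

```bash
python3 s.py
```

```text
15.15 [0.5526 0.0424 0.1029] yaw -49.40003370601392 z [-0.0001 -0.0007 -1.    ] w 0.486687026182482 40.231641861610115 F [-3.6667 -0.9737  6.3466] [-0.2663  0.5509 -0.0886] q [ 0.032   0.1754  2.0021 -0.0008  0.9641  0.8946]
```

Call:
drive_tool:
  rows:
    - [0, 0, 3, 0, 0, 0, 0.3]
    - [0, 0, 3, 0, 0, 0, 0.3]
    - [0, 0, 0, 0, 0, 0, 0.3]

```text
time: 15.4
tool_pos: [0.5528, 0.0425, 0.1029]
tcp_rot: [2.997, 0.938, 0.0]
wrist_force: [-1.9, -1.3, 5.4]
width: 0.489
grip_force: 40.1
```

```bash
python3 s.py
```

```text
15.4 [0.5528 0.0425 0.1029] yaw -55.22505260364215 z [ 0.0004 -0.0011 -1.    ] w 0.48887821732265024 40.06727637781296 F [-1.9247 -1.2734  5.4099] [-0.0796  0.4614  1.0423] q [ 0.0325  0.1755  2.002  -0.0013  0.9636  0.9971]
```

Call:
drive_tool:
  rows:
    - [0, 0, 3, 0, 0, 0, 0.3]
    - [0, 0, 3, 0, 0, 0, 0.3]
    - [0, 0, 0, 0, 0, 0, 0.3]

```text
time: 15.65
tool_pos: [0.5538, 0.0431, 0.103]
tcp_rot: [3.042, 0.781, 0.004]
wrist_force: [0.3, 1.4, 3.6]
width: 0.487
grip_force: 41.3
```

```bash
python3 s.py; python3 - <<'E'
from h import *
a=[]
for c,b in (('wrist',(240,150,400,330)),('top',(335,185,380,235)),('scene',(325,220,395,290))):
    p=read_camera(c)['color'];a.append(cv2.resize(p[b[1]:b[3],b[0]:b[2],::-1],(260,300),interpolation=3))
cv2.imwrite('pics/cap2.png',np.hstack(a))
E
```

```text
15.65 [0.5538 0.0431 0.103 ] yaw -61.194007372422305 z [ 0.0029 -0.0001 -1.    ] w 0.4867052745564492 41.27329853507348 F [0.3296 1.4204 3.6211] [ 0.3342 -0.1398  1.1046] q [ 0.033   0.1759  2.0015 -0.0002  0.9613  1.1011]
```

The stop is found: the torque rose to 1.04 N m at yaw about -55°, then the fingers slipped slightly. The cap is home after 148°. I back it off 91°.

Call:
drive_tool:
  rows:
    - [0, 0, -4, 0, 0, 0, 0.3]
    - [0, 0, -7, 0, 0, -0.0001, 0.3]
    - [0, 0, -7, 0, 0, -0.0001, 0.3]
    - [0, 0, -7, 0, 0, -0.0001, 0.3]
    - [0, 0, -7, 0, 0, -0.0001, 0.3]
    - [0, 0, -7, 0, 0, -0.0001, 0.3]
    - [0, 0, -7, 0, 0, -0.0001, 0.3]
    - [0, 0, -7, 0, 0, -0.0001, 0.3]

```text
time: 16.47
tool_pos: [0.5531, 0.0436, 0.1034]
tcp_rot: [-2.371, -2.059, -0.003]
wrist_force: [-1.0, 4.2, 6.7]
width: 0.488
grip_force: 40.9
```

Call:
drive_tool:
  rows:
    - [0, 0, -7, 0, 0, -0.0001, 0.3]
    - [0, 0, -7, 0, 0, -0.0001, 0.3]
    - [0, 0, -7, 0, 0, -0.0001, 0.3]
    - [0, 0, -7, 0, 0, -0.0001, 0.3]
    - [0, 0, -6, 0, 0, 0, 0.3]
    - [0, 0, -4, 0, 0, 0, 0.3]
    - [0, 0, 0, 0, 0, 0, 0.3]
    - [0, 0, 0, 0, 0, 0, 0.3]

```text
time: 17.13
tool_pos: [0.5525, 0.0435, 0.1037]
tcp_rot: [-1.578, -2.715, -0.002]
wrist_force: [-2.5, 4.3, 7.8]
width: 0.486
grip_force: 41.2
```

Call:
drive_tool:
  rows:
    - [0, 0, 0, 0, 0, 0, 0.3]
    - [0, 0, 0, 0, 0, 0, 0.3]
    - [0, 0, 0, 0, 0, 0, 0.3]
    - [0, 0, 0, 0, 0, 0, 0.3]

```text
time: 17.47
tool_pos: [0.5524, 0.0435, 0.1037]
tcp_rot: [-1.579, -2.714, -0.002]
wrist_force: [-2.7, 2.9, 7.8]
width: 0.487
grip_force: 41.2
```

```bash
python3 s.py; python3 - <<'E'
from h import *
a=[]
for c,b in (('wrist',(210,120,430,340)),('scene',(310,200,510,400))):
    p=read_camera(c)['color'];a.append(cv2.resize(p[b[1]:b[3],b[0]:b[2],::-1],(400,400),interpolation=3))
cv2.imwrite('pics/cap3.png',np.hstack(a))
E
```

```text
17.4667 [0.5524 0.0435 0.1037] yaw 29.63786472102114 z [-0.0006  0.0019 -1.    ] w 0.48693988899132296 41.22544072728488 F [-2.6725  2.9452  7.8479] [0.6411 0.4078 0.1026] q [ 0.0326  0.1745  2.0015  0.0023  0.9661 -0.486 ]
```

View pics/cap3.png

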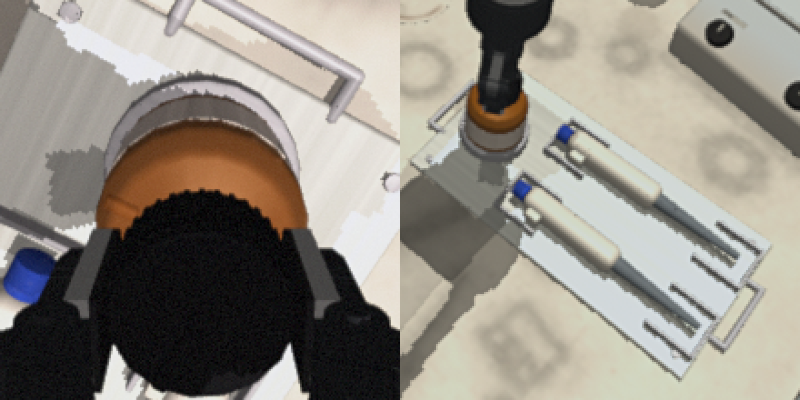

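The pipette is flat in its bay, parallel to the other one (scene crop (560,240)). The fingers grip the cap, turned back 90.8° from the stop. I hand it in.

```bash
python3 -c "
from workcell import workorder;print(workorder.finish_job())"
```

```text
the job is handed in; nothing more can be done
None
```

The job is handed in at about 17.6 s of the 54 s, with no verdict returned. The pipette lies flat in the near bay with its tip away from the bottle. The cap was screwed home until the torque rose to about 1 N m, then backed off about 91°, and it is still gripped at 41 N.

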